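# Unlock the workshop balance and set on its check weight

## Robot

A 6-joint arm with a two-finger parallel gripper is mounted at the origin on the work surface. World frame = base frame: x ahead of the robot, y to its left, z up, the work surface at z = 0. Lengths are in m, angles in rad, forces in N, time in s.
With the tool pointing down it reaches from about 0.325 to 0.775 m from the base axis. Payload 5.5 kg.
Tool frame: the origin (TCP) lies between the finger pads; the fingertips stand 8 mm ahead of it and the grasp point (between the pads) lies 11 mm behind it (tcp_to_tips is the distance from the TCP to the fingertips, in m); z points along the fingers, y is the line along which they close (so a half turn about z gives the same grasp; the last joint's range is limited). The gripper opens to 88 mm and grips with 3 to 60 N. Pads are 20 mm wide; open, the fingers measure 115 mm over their backs; the gripper's body (75 mm by 178 mm) begins 61 mm behind the grasp point.
Start: joints at [-1.184, 0.091, 1.231, -0, 1.82, -0.057], TCP at [0.258, -0.542, 0.231] pointing down, gripper open.
Joint ranges: [-2.87, 2.87], [-0.86, 2.18], [0.17, 2.46], [-1.51, 4.65], [0.06, 2.69], [-2.65, 2.65]. Speed limits (rad/s): [2.57, 2.57, 3.01, 3.14, 3.14, 3.14].

## Interface

Orientations are given as a unit quaternion [w, x, y, z].
In Python, from bench import * gives the robot as it stands. Calls block until the motion is done:
- move_to(position, orientation): joint-space move of the TCP to a pose.
- move_l(position, speed=0.15, orientation=None): straight line of the TCP; orientation=None keeps the orientation; speed is the mean speed in m/s.
- movej(angles): joint-space move.
- gripper_open() and close(): open the fingers fully, or close them until they stop; the grip force is fixed at half the most.
- hold(seconds).
- inverse_kinematics(position, orientation): joint angles nearest the present ones, or None.
- state(): the state.
- get_image(name): name is "scene" or "side" or "wrist"; returns a dict with "frame" (400x640x3 uint8, blue, green, red), "depth" (400x640 float32, m along the optical axis (not along the pixel's ray), 0 where there is no reading), "camera_matrix" (3x3 intrinsics, pixels), "view" (4x4, takes a point from world to camera coordinates). Camera axes: x right, y up, looking along -z (the intrinsics and any distortion apply to the point x, -y, -z); pixel columns grow to the right and rows downward; lengths in m; the calibration is good to about 2 mm. The wrist camera is an equidistant fisheye: a pixel r from the principal point sees the ray r / f radians off the axis. A picture is of the moment at which its call begins.
A pose or a line that the arm cannot do raises IKError and nothing moves.
- job_done(): hands the job in; it is judged then, once.
The state is a dict: "time": time; "joint_pos": joint angles; "dq": joint speeds; "joint_torque": joint torques, N m; "ee_pos": TCP position; "ee_rot": TCP orientation; "ft_force": force on the tool from outside, world axes, zero at the start; "moment": the same for the moment, N m; "finger_gap": finger opening in m; "finger_force": force on a finger pad.
Only numpy, scipy, OpenCV 4.12 (cv2) and the standard library are available. Lean on these libraries where they do the work, as an engineer would, in place of code of your own. Each camera call takes 0.05 s, during which the arm holds its last target. There are 200 camera calls.

## Task

Get the bench balance ready for its check: turn all three lock knobs on its sloping side anticlockwise, each fully to its end stop, and only after that stand the larger of the two steel weights upright in the middle of the sprung pan, inside the marked ring. Set it down gently, without slamming the pan down, let go, and leave everything else on the bench where it is.

Things in the scene. Friction and masses are not known exactly. Their poses are not given: they have to be found in the camera images.
- balance: fixed bench balance: grey housing 300 x 300 x 105 mm high, origin under its centre, z up; its -x side looks away from the robot. Its sloping side rises from x -150, z 35 to x -50, z 105 mm: 35 deg (0.611 rad) from level; the rest of the top is level at z 105. Three lock knobs stand square to the slope face at x -100, z 70 mm, y +95, 0, -95 mm. The pan is centred at x +55, y 0
- pan_centre (a point): centre of the top face of the round flat steel pan, 150 mm across and 6 mm thick, with a dark marked ring of 75 mm outer diameter round the centre; its top stands 136 mm above the bench when empty. z up; moves with the pan
- pan (a joint): how far the sprung pan is pressed down, m: 0 empty, about 0.008 with the large weight at rest, bottoms at 0.018; a reading over 0.015 counts as slammed
- weight_large: the larger steel weight, 0.8 kg, loose, upright: cylinder 50.6 mm across and 60 mm high, then a neck 21 mm across and a head 32 mm across from 75 to 92 mm (92 mm tall in all). Origin at the centre of its underside, z up
- weight_small: the smaller steel weight, same shape, 33 mm across and 60 mm tall, 0.22 kg; not needed, leave it. Origin at the centre of its underside
- paint_can: bystander: closed steel paint can, 68 mm across, 75 mm tall. Origin under its centre
- paint_brush: bystander: paint brush lying flat, about 200 mm long along its x axis
- wood_wedge: bystander: stepped wooden toy block 100 x 60 x 48 mm. Origin under its centre
- lock_left_grip (a point): grip point of the left lock knob (+y, at y +95 mm of the housing): a black bar handle 64 mm long, 16 mm thick, on a 40 mm disc. The point lies on the knob's axis, 38 mm out from the slope face; the bar runs from 16 to 56 mm out. y along the bar, x across its thickness, z out along the axis, square to the slope; turns with the knob
- lock_left (a joint): turn of the left lock knob, rad: at 0 the bar points straight across the housing (along its y); it grows anticlockwise as seen looking at the slope; end stop at 1.571, where the bar points straight up and down the slope
- lock_mid_grip (a point): grip point of the mid lock knob (at y 0 of the housing): a black bar handle 64 mm long, 16 mm thick, on a 40 mm disc. The point lies on the knob's axis, 38 mm out from the slope face; the bar runs from 16 to 56 mm out. y along the bar, x across its thickness, z out along the axis, square to the slope; turns with the knob
- lock_mid (a joint): turn of the mid lock knob, rad: at 0 the bar points straight across the housing (along its y); it grows anticlockwise as seen looking at the slope; end stop at 1.571, where the bar points straight up and down the slope
- lock_right_grip (a point): grip point of the right lock knob (-y, at y -95 mm of the housing): a black bar handle 64 mm long, 16 mm thick, on a 40 mm disc. The point lies on the knob's axis, 38 mm out from the slope face; the bar runs from 16 to 56 mm out. y along the bar, x across its thickness, z out along the axis, square to the slope; turns with the knob
- lock_right (a joint): turn of the right lock knob, rad: at 0 the bar points straight across the housing (along its y); it grows anticlockwise as seen looking at the slope; end stop at 1.571, where the bar points straight up and down the slope
Not all that is in view belongs to the job. Leave any green look-alike of the weight_large alone.

How it is judged:
On the way, in this order (a step that is already met when the one before it is completed fails the run):
1. all three lock knobs are turned to their end stops (value of joint each of lock_left, lock_mid, lock_right above 1.47 rad), for 0.2 s.
2. the larger weight stands centred on the pan (horizontal distance between weight_large and pan_centre below 0.012 m and z of weight_large in the frame of pan_centre between -0.004 and 0.004 m and angle between weight_large's own z axis and vertical below 0.08 rad and contact force between weight_large and pan above 3 N), for 0.2 s.
At the end, for the whole second after the job is handed in: All three lock knobs are within 0.1 rad (6 deg) of their anticlockwise end stops; the larger weight stands upright (within 0.08 rad) and at rest on the pan, its centre within 12 mm of the pan's centre, let go (all of step 1 and all of step 2 and linear speed of weight_large below 0.02 m/s and contact force between the fingers and weight_large below 0.1 N); the robot touches nothing.
It fails at once if the pan is slammed or pressed down more than 15 mm (its stop is at 18 mm) (value of joint pan above 0.015 m).
It fails at once if the smaller weight is moved by more than 20 mm (distance of weight_small from where it was at the start of the episode above 0.02 m).
It fails at once if the paint can is moved by more than 20 mm (distance of paint_can from where it was at the start of the episode above 0.02 m).
It fails at once if the paint brush is moved by more than 20 mm (distance of paint_brush from where it was at the start of the episode above 0.02 m).
It fails at once if the wood wedge is moved by more than 20 mm (distance of wood_wedge from where it was at the start of the episode above 0.02 m).
It also fails if it takes over 72 s, if anything falls off the work surface, if the arm or the gripper's body presses on something with over 40 N, if the wrist force passes 120 N, or if a joint passes its speed limit or range.

## Working session

There is one attempt and no reset: what is moved stays moved. The work goes in short steps, each a Python script; the robot and the scene stay as the last script left them, time stands still between calls to the robot, and variables do not carry over. Pictures are saved under pics/ and viewed, at most 10 in all, crops included, and the job is handed in when it is done.

```bash
mkdir -p pics; ls
python3 - <<'E'
from bench import *
import cv2,numpy as np
for n in ("scene","side"):
    d=get_image(n); cv2.imwrite(f"pics/{n}0.png",d["frame"]); np.savez(f"{n}0.npz",**d); print(n,d["camera_matrix"],d["view"],(d["depth"]>0).mean(), d.keys())
print(state())
E
```

```text
pics
scene [[392.47761518   0.         318.65414028]
 [  0.         392.47761518 200.0944072 ]
 [  0.           0.           1.        ]] [[ 0.45253741  0.89149976  0.02093039 -0.27745444]
 [-0.54227247  0.25648038  0.80009898  0.18346327]
 [ 0.70791981 -0.3734247   0.59950274 -1.61690596]
 [ 0.          0.          0.          1.        ]] 0.99608984375 dict_keys(['frame', 'depth', 'camera_matrix', 'view'])
side [[481.1736438    0.         319.12385272]
 [  0.         481.1736438  195.19660303]
 [  0.           0.           1.        ]] [[-0.88056992 -0.4739098  -0.00247394  0.47990916]
 [ 0.29054038 -0.54396135  0.7872054  -0.21530066]
 [-0.37441009  0.69247061  0.61668593 -1.26470709]
 [ 0.          0.          0.          1.        ]] 0.9960390625 dict_keys(['frame', 'depth', 'camera_matrix', 'view'])
{'time': 0.1, 'joint_pos': array([-1.18369989e+00,  9.17774365e-02,  1.23173871e+00, -2.25640123e-05,
        1.81979833e+00, -5.66534374e-02]), 'dq': array([-0.00264823, -0.0002022 , -0.00210348, -0.00062555, -0.00200814,
       -0.00094565]), 'joint_torque': array([ 2.63185211e-03, -4.47856915e+01, -4.07569957e+01,  7.00183259e-02,
        2.83900020e-02, -9.00795521e-05]), 'ee_pos': array([ 0.25752137, -0.54165269,  0.22963872]), 'ee_rot': array([-8.47386755e-04,  9.75486816e-01,  2.20056199e-01, -1.52381983e-04]), 'ft_force': array([-0.6894702 ,  0.16084672, -0.33518045]), 'moment': array([-0.03232321,  0.01566294, -0.04647283]), 'finger_force': 0.0, 'finger_gap': 0.08739665217338169}
```

View pics/scene0.png

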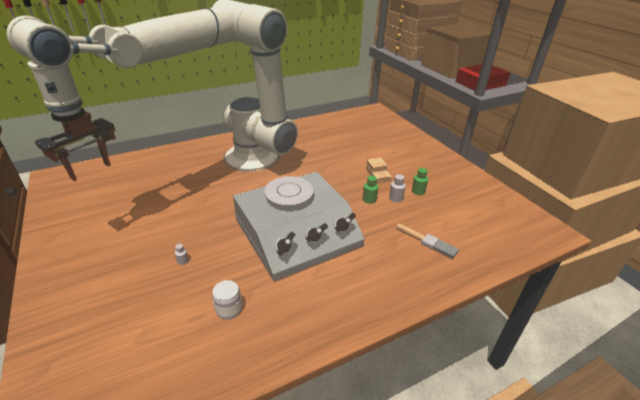

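View pics/side0.png

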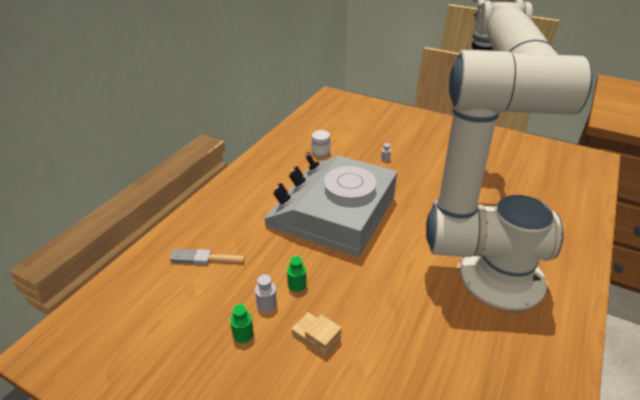

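The scene view shows the balance near (297,222), its knobs at (285,245), (316,233) and (344,223), the pan at (289,190), and the large weight at (397,189) between two green ones. The small weight is at (181,255). In the side view the large weight is at (265,294) and the pan at (350,184).

```bash
cat > meas.py <<'E'
import numpy as np, cv2
def cloud(d):
    K,V,z=d["camera_matrix"],d["view"],d["depth"]
    v,u=np.mgrid[0:z.shape[0],0:z.shape[1]]
    p=np.stack([(u-K[0,2])/K[0,0]*z,-(v-K[1,2])/K[1,1]*z,-z],-1)
    return (p-V[:3,3])@V[:3,:3]
def circ(xy):
    A=np.c_[2*xy,np.ones(len(xy))]; s=np.linalg.lstsq(A,(xy**2).sum(1),rcond=None)[0]
    return s[:2],np.sqrt(s[2]+s[:2]@s[:2])
def plane(P):
    for _ in range(4):
        c=P.mean(0); n=np.linalg.svd(P-c,full_matrices=False)[2][2]; e=(P-c)@n; P=P[abs(e)<max(.0015,1.5*e.std())]
    return c,n*np.sign(n[2])
E
python3 - <<'E'
from meas import *
for n,pan,w in (("scene",(289,190),(398,178)),("side",(350,184),(264,282))):
    d=np.load(n+"0.npz"); P=cloud(d); f=d["frame"].astype(int)
    print(n,"bench z",np.median(P[300:330,300:340,2]) if n=="scene" else np.median(P[330:360,150:200,2]))
    p0=P[pan[1],pan[0]]; print("pan px",p0)
    near=np.linalg.norm(P[...,:2]-p0[:2],axis=-1)<.1
    m=near&(abs(P[...,2]-.136)<.004); q=P[m]
    (c,r)=cv2.minEnclosingCircle(q[:,:2].astype(np.float32)); print(" pan",len(q),c,r,np.median(q[:,2]))
    R=np.linalg.norm(P[...,:2]-p0[:2],axis=-1)<.25
    t=R&(abs(P[...,2]-.105)<.004); rect=cv2.minAreaRect(P[t][:,:2].astype(np.float32)); print(" top",t.sum(),rect, P[t][:,2].mean())
    # dark bars
    bm=R&(f.max(-1)<60)&(P[...,2]>.06)
    k,l,st,ce=cv2.connectedComponentsWithStats(bm.astype(np.uint8))
    for i in range(1,k):
        if st[i,4]>25: print("  dark",ce[i],st[i,4],np.median(P[l==i],0))
    w0=P[w[1],w[0]]; m=(np.linalg.norm(P[...,:2]-w0[:2],axis=-1)<.04)&(P[...,2]>.08)
    q=P[m]; print(" head",w0,m.sum(),q[:,2].max(),cv2.minEnclosingCircle(q[q[:,2]>.087][:,:2].astype(np.float32)))
    m=(np.linalg.norm(P[...,:2]-w0[:2],axis=-1)<.05)&(P[...,2]>.01)&(P[...,2]<.055)&(f.max(-1)-f.min(-1)<60); q=P[m]
    print(" body",m.sum(),circ(q[:,:2]))
    # green
    g=(f[...,1]>f[...,2]+40)&(f[...,1]>f[...,0]+30)&(P[...,2]>.087)&(P[...,2]<.1)
    k,l,st,ce=cv2.connectedComponentsWithStats(g.astype(np.uint8))
    for i in range(1,k):
        if st[i,4]>15: print("  green",P[l==i].mean(0))
E
```

```text
scene bench z -0.0020386061777648195
pan px [ 0.46575633 -0.02968322  0.13431674]
 pan 1008 (0.4638667702674866, -0.031175484880805016) 0.07635805010795593 0.13399690086460306
 top 2527 ((0.5185525417327881, -0.02910134196281433), (0.29715585708618164, 0.2982993721961975), 2.425687551498413) 0.10309594066232841
 head [0.5061336  0.35478803 0.09391869] 58 0.09391869268794888 ((0.5000787377357483, 0.3681042194366455), 0.017660118639469147)
 body 151 (array([0.50017349, 0.36417625]), np.float64(0.022035873220656848))
  green [0.49799811 0.46715569 0.08984515]
  green [0.46297545 0.27630031 0.08946336]
side bench z -0.0001902860248534703
pan px [ 0.45291749 -0.01366053  0.13707604]
 pan 1279 (0.4588439166545868, -0.02961328998208046) 0.07754106819629669 0.13571083006616283
 top 3195 ((0.5139041543006897, -0.02651248872280121), (0.2995746433734894, 0.306095153093338), 2.1668622493743896) 0.10463979059407975
  dark [311.50769231 162.49230769] 65 [ 0.62242862 -0.09492749  0.10650257]
  dark [296.7972973  176.92567568] 148 [ 0.62666527 -0.00982104  0.10449033]
  dark [281.42944785 194.28220859] 163 [0.62169284 0.08545292 0.1051866 ]
 head [0.49047001 0.37456889 0.09181319] 158 0.09603468958323415 ((0.49437597393989563, 0.3686022460460663), 0.017563121393322945)
 body 238 (array([0.49345962, 0.36945891]), np.float64(0.02346240698148787))
  green [0.45985189 0.27987369 0.09135754]
  green [0.49368182 0.46931615 0.0914023 ]
```

```bash
cat >> meas.py <<'E'
from scipy.spatial.transform import Rotation as Rn
YAW=np.pi+np.deg2rad(2.3); RH=Rn.from_euler('z',YAW).as_matrix(); CH=np.array([.516,-.028,0])
S=0.610865; NH=np.array([-np.sin(S),0,np.cos(S)]); UP=np.array([np.cos(S),0,np.sin(S)])
def hpt(p): return CH+RH@np.asarray(p)
def quat(R): return Rn.from_matrix(R).as_quat(scalar_first=True)
def knob_pose(y,q,out=.038,half=0):
    """TCP pose: grasp point on the knob axis `out` from the slope, fingers closing across a bar at angle q"""
    bar=np.cos(q)*np.array([0,1,0])+np.sin(q)*np.cross(NH,[0,1,0]); ty=np.cross(NH,bar)*(1 if half else -1)
    tz=-NH; R=RH@np.c_[np.cross(ty,tz),ty,tz]
    return hpt(np.array([-.1,y,.07])+NH*out)+R[:,2]*.011, quat(R)
def slope_coords(P):
    L=(P-CH)@RH-np.array([-.1,0,.07]); return np.stack([L[...,1],L@UP,L@NH],-1)   # y, up-slope, out
E
python3 - <<'E'
from meas import *
from bench import *
for n in ("scene","side"):
    d=np.load(n+"0.npz"); P=cloud(d); P=P-([.0025,-.0005,-.002] if n=="scene" else [-.0025,.0005,0]); s=slope_coords(P)
    m=(abs(s[...,0])<.15)&(abs(s[...,1])<.055)
    c,nn=plane(P[m&(abs(s[...,2])<.008)]); hx=-nn[:2]; print(n,"slope yaw",np.degrees(np.arctan2(-nn[1],-nn[0])),"tilt",np.degrees(np.arccos(nn[2])),"off",np.median(s[m&(abs(s[...,2])<.008)][:,2]))
    for y in (.095,0,-.095):
        k=(abs(s[...,0]-y)<.045)&(abs(s[...,1])<.05)
        for lo,hi in ((.045,.065),(.025,.065)):
            q=s[k&(s[...,2]>lo)&(s[...,2]<hi)][:,:2].astype(np.float32)
            if len(q)<8: print(y,len(q));continue
            r=cv2.minAreaRect(q); b=cv2.boxPoints(r); e=[b[1]-b[0],b[2]-b[1]]; e=max(e,key=np.linalg.norm)
            # housing y is e[0], up is e[1]; viewed from outside, q from +y toward cross(n,y)=-up
            print(y,lo,len(q),"ctr",np.round(r[0],3),"size",np.round(r[1],3),"q deg",np.degrees(np.arctan2(-e[1],e[0])))
for y in (.095,0,-.095):
  for h in (0,1):
    print(y,h,[None if (j:=inverse_kinematics(*knob_pose(y,q,o,h))) is None else np.round(j,2).tolist() for q,o in ((0,.038),(1.571,.038),(0,.16))])
E
```

```text
scene slope yaw -177.60050022005845 tilt 35.00147297797681 off -0.000615288902599195
0.095 0.045 140 ctr [0.094 0.   ] size [0.016 0.065] q deg 35.99702
0.095 0.025 162 ctr [0.095 0.   ] size [0.016 0.065] q deg 35.636555
0 0.045 127 ctr [0.001 0.   ] size [0.016 0.063] q deg 15.104295
0 0.025 149 ctr [0.001 0.   ] size [0.016 0.063] q deg 14.999815
-0.095 0.045 115 ctr [-0.095  0.001] size [0.016 0.063] q deg 18.919292
-0.095 0.025 132 ctr [-0.095  0.   ] size [0.016 0.065] q deg 18.972483
side slope yaw -177.70985262148963 tilt 35.003964838554936 off 0.0007231874877377871
0.095 0.045 41 ctr [0.092 0.   ] size [0.016 0.067] q deg 35.36392
0.095 0.025 82 ctr [0.093 0.001] size [0.017 0.067] q deg 34.16913
0 0.045 71 ctr [-0.002  0.001] size [0.017 0.067] q deg 14.72457
0 0.025 159 ctr [-0.003  0.001] size [0.019 0.068] q deg 13.796791
-0.095 0.045 76 ctr [-0.101  0.002] size [0.018 0.06 ] q deg 17.454576
-0.095 0.025 173 ctr [-0.1    0.002] size [0.018 0.063] q deg 17.8076
0.095 0 [None, [-0.17, 0.82, 0.65, -0.16, 2.27, 1.29], None]
0.095 1 [[-0.17, 0.82, 0.65, -0.16, 2.27, -0.28], [-0.17, 0.82, 0.65, -0.16, 2.27, -1.85], None]
0 0 [None, [-0.06, 0.78, 0.71, -0.07, 2.26, 1.44], None]
0 1 [[-0.06, 0.78, 0.71, -0.07, 2.26, -0.13], [-0.06, 0.78, 0.71, -0.07, 2.26, -1.7], None]
-0.095 0 [None, [0.06, 0.78, 0.71, 0.01, 2.26, 1.59], None]
-0.095 1 [[0.06, 0.78, 0.71, 0.01, 2.26, 0.02], [0.06, 0.78, 0.71, 0.01, 2.26, -1.55], None]
```

Both views agree to about 2 mm. The slope measures 35.0° and the bars 16 x 65 mm, at 35.5°, 15° and 18.5°. I'll start with the left knob.

```bash
sed -i 's/\[.516,-.028,0\]/[.516,-.027,0]/' meas.py
cat > act.py <<'E'
from meas import *
from bench import *
def rep(t=""):
    s=state(); print(t,"t%.2f"%s["time"],"p",np.round(s["ee_pos"],4),"F",np.round(s["ft_force"],1),"M",np.round(s["moment"],2),"gap %.4f ff %.1f"%(s["finger_gap"],s["finger_force"]),"j6 %.3f"%s["joint_pos"][5])
OUT=.092
def grab(y,q0):
    p,o=knob_pose(y,q0,OUT,1); move_to(p,o); rep("pre")
    p,_=knob_pose(y,q0,.038,1); move_l(p,.1); rep("at"); close(); rep("closed")
def turn(y,q0,over=.03,n=5):
    j=np.array(state()["joint_pos"]); j0=j[5]
    for a in np.linspace(0,np.pi/2-q0+over,n+1)[1:]:
        j[5]=j0-a; movej(j); rep("turn %.2f"%(q0+a))
def leave(y):
    gripper_open(); rep("open"); p,_=knob_pose(y,np.pi/2,OUT,1); move_l(p,.12); rep("left")
E
python3 - <<'E'
from act import *
D=[0,1,0,0]
q0=np.radians(35.5)
p,o=knob_pose(.095,q0,OUT,1); print(p,inverse_kinematics(p,o), inverse_kinematics([.5,-.15,.32],D))
R=Rn.from_quat(o,scalar_first=True)
# upright-pointing waypoint with matching heading
move_to([.5,-.2,.33],Rn.from_euler('xyz',[np.pi,0,q0*0]).as_quat(scalar_first=True)); rep("wp")
grab(.095,q0)
E
```

```text
[ 0.66615421 -0.11604578  0.13635133] [-0.16404272  0.94753536  0.3785773  -0.17476668  2.4088918  -0.91812471] [-3.56635121e-01 -8.10576793e-02  1.24364528e+00 -4.44089210e-16
  1.97900505e+00  1.21416121e+00]
wp t1.68 p [ 0.4998 -0.2007  0.3296] F [-0.  -0.1 -0.1] M [ 0.07  0.08 -0.06] gap 0.0876 ff 0.0 j6 1.127
pre t3.46 p [ 0.6662 -0.1167  0.1373] F [-0.2 -0.3  0. ] M [ 0.02 -0.34 -0.01] gap 0.0880 ff 0.0 j6 -0.917
at t4.15 p [ 0.6355 -0.1175  0.0934] F [ 0.2 -0.3  0. ] M [-0.07 -0.4  -0.01] gap 0.0878 ff 0.0 j6 -0.895
closed t5.25 p [ 0.6355 -0.117   0.0919] F [ 2.9  0.2 -0.8] M [ 0.21 -0.82 -0.05] gap 0.0160 ff 30.0 j6 -0.895
```

Gap is 16.0 mm and side force is about 3 N, so the grasp is good. Turning it.

Run:
```python
from act import *
turn(.095,np.radians(35.5)); leave(.095)
d=get_image("wrist"); cv2.imwrite("pics/w1.png",d["frame"])
d=get_image("scene"); np.savez("scene1.npz",**d)
P=cloud(d)-[.0025,.0005,-.002]; s=slope_coords(P)
for y in (.095,0,-.095):
    q=s[(abs(s[...,0]-y)<.045)&(abs(s[...,1])<.045)&(s[...,2]>.03)&(s[...,2]<.058)][:,:2].astype(np.float32)
    if len(q)>8: print(y,len(q),cv2.minAreaRect(q))
```

```text
turn 0.82 t5.56 p [ 0.6355 -0.1171  0.0919] F [ 1.6  0.3 -0. ] M [ 0.1  -0.49  0.09] gap 0.0157 ff 30.0 j6 -1.088
turn 1.01 t5.87 p [ 0.6354 -0.1171  0.092 ] F [ 1.4  0.7 -0.6] M [ 0.06 -0.45  0.14] gap 0.0160 ff 30.0 j6 -1.282
turn 1.21 t6.17 p [ 0.6354 -0.1172  0.092 ] F [ 0.5 -0.1 -0.6] M [-0.06 -0.39  0.21] gap 0.0158 ff 30.0 j6 -1.477
turn 1.40 t6.48 p [ 0.6354 -0.1172  0.092 ] F [-0.4 -0.5  0.1] M [-0.16 -0.3   0.27] gap 0.0160 ff 30.0 j6 -1.673
turn 1.60 t6.79 p [ 0.6353 -0.1172  0.0921] F [-0.7 -0.3  0.8] M [-0.39 -0.21 -0.38] gap 0.0160 ff 30.1 j6 -1.868
open t7.97 p [ 0.6355 -0.117   0.0919] F [-0.2  0.1  0. ] M [ 0.08 -0.38  0.02] gap 0.0878 ff 0.0 j6 -1.876
left t8.57 p [ 0.6662 -0.1161  0.1357] F [ 0.3 -0.1  0.5] M [ 0.05 -0.41 -0.01] gap 0.0879 ff 0.0 j6 -1.900
0.095 69 ((0.09736934304237366, -0.0015419814735651016), (0.016296610236167908, 0.059963159263134), 0.4159618616104126)
0 22 ((0.019764013588428497, -0.011281723156571388), (0.00490382919088006, 0.02599182352423668), 87.0771713256836)
-0.095 121 ((-0.09271053969860077, 0.0005762781947851181), (0.015729732811450958, 0.06315462291240692), 70.9144058227539)
```

The left bar now measures 90.4°, and the moment reversed at the stop. Next are the other two.

Run:
```python
from act import *
for y,q in ((0,np.radians(15)),(-.095,np.radians(18.7))):
    grab(y,q)
    s=state()
    if not(.014<s["finger_gap"]<.019) or np.linalg.norm(s["ft_force"])>15: print("STOP");break
    turn(y,q); leave(y)
```

```text
pre t10.01 p [ 0.6622 -0.0214  0.1363] F [-0.2 -0.4 -0.2] M [ 0.01 -0.37  0.02] gap 0.0878 ff 0.0 j6 -0.400
at t10.70 p [ 0.6316 -0.0225  0.0927] F [-0.1 -0.   0.3] M [-0.01 -0.34 -0.02] gap 0.0876 ff 0.0 j6 -0.390
closed t11.80 p [ 0.6317 -0.0222  0.0919] F [ 3.1  0.2 -1. ] M [ 0.08 -0.91 -0.04] gap 0.0155 ff 30.0 j6 -0.390
turn 0.53 t12.17 p [ 0.6317 -0.0222  0.0919] F [ 1.2 -0.1 -0.1] M [ 0.03 -0.55  0.11] gap 0.0159 ff 30.0 j6 -0.654
turn 0.80 t12.53 p [ 0.6317 -0.0223  0.0919] F [ 1.3 -0.1 -0.7] M [ 0.05 -0.53  0.16] gap 0.0159 ff 30.0 j6 -0.919
turn 1.07 t12.90 p [ 0.6317 -0.0223  0.0919] F [ 0.1 -0.5 -0.5] M [ 0.08 -0.48  0.19] gap 0.0161 ff 30.0 j6 -1.186
turn 1.33 t13.27 p [ 0.6317 -0.0223  0.0919] F [ 1.  -0.1 -0.6] M [-0.02 -0.46  0.19] gap 0.0158 ff 30.0 j6 -1.454
turn 1.60 t13.63 p [ 0.6316 -0.0223  0.092 ] F [-0.7  0.6  0.7] M [-0.2  -0.31 -0.44] gap 0.0158 ff 30.1 j6 -1.721
open t14.81 p [ 0.6317 -0.0223  0.0919] F [-0.7  0.6  0.4] M [ 0.12 -0.36 -0.01] gap 0.0880 ff 0.0 j6 -1.729
left t15.41 p [ 0.6623 -0.0211  0.1357] F [-0.2  0.1  0.1] M [ 0.07 -0.41 -0.  ] gap 0.08
[... 406 characters left out ...]
  -0.47  0.1 ] gap 0.0158 ff 30.0 j6 -0.557
turn 0.84 t19.19 p [0.6278 0.0727 0.0919] F [ 0.3  0.5 -0.6] M [ 0.04 -0.41  0.11] gap 0.0157 ff 30.0 j6 -0.809
turn 1.09 t19.54 p [0.6278 0.0726 0.092 ] F [ 1.2 -0.7  0.4] M [ 0.02 -0.39  0.18] gap 0.0156 ff 30.0 j6 -1.063
turn 1.35 t19.89 p [0.6278 0.0726 0.092 ] F [-0.1 -1.5 -0.4] M [-0.02 -0.37  0.18] gap 0.0159 ff 30.0 j6 -1.318
turn 1.60 t20.24 p [0.6278 0.0726 0.092 ] F [ 0.7 -1.2  0.5] M [-0.2  -0.43 -0.37] gap 0.0159 ff 30.0 j6 -1.572
open t21.42 p [0.6278 0.0727 0.0919] F [0.2 0.6 0.2] M [ 0.06 -0.4  -0.03] gap 0.0873 ff 0.0 j6 -1.580
left t22.02 p [0.6585 0.0738 0.1357] F [-0.1 -0.1 -0.1] M [ 0.11 -0.37 -0.02] gap 0.0879 ff 0.0 j6 -1.579
```

```bash
cat >> act.py <<'E'
def down(a):
    """tool straight down, closing line (tool y) at world angle a"""
    y=np.array([np.cos(a),np.sin(a),0]); z=np.array([0,0,-1.]); return quat(np.c_[np.cross(y,z),y,z])
E
python3 - <<'E'
from act import *
a=np.radians(-10.4); W=np.array([.497,.367])
c=[(abs(j[5]),h) for h in (0,np.pi) if (j:=inverse_kinematics([*W,.2],down(a+h))) is not None]; print(c)
o=down(a+min(c)[1]); print(min(c)[1])
move_to([.56,.16,.26],o); move_to([*W,.22],o); rep()
for n in ("scene","side","wrist"):
    d=get_image(n); np.savez(n+"2.npz",**d); cv2.imwrite(f"pics/{n}2.png",d["frame"])
    if n=="wrist": print(d["camera_matrix"],d["view"]); continue
    P=cloud(d)-([.0025,-.0005,-.002] if n=="scene" else [-.0025,.0005,0]); s=slope_coords(P)
    for y in (.095,0,-.095):
        q=s[(abs(s[...,0]-y)<.045)&(abs(s[...,1])<.045)&(s[...,2]>.03)&(s[...,2]<.058)][:,:2].astype(np.float32)
        if len(q)>8: print(y,len(q),cv2.minAreaRect(q))
E
```

```text
[(np.float64(0.7625094309182003), 0), (np.float64(2.379083222671593), 3.141592653589793)]
0
 t24.62 p [0.4977 0.3662 0.2202] F [-0.5 -0.5  1.1] M [-0.03 -0.07  0.04] gap 0.0878 ff 0.0 j6 0.762
0.095 186 ((0.09579139202833176, 7.309019565582275e-05), (0.01649652235209942, 0.06320962309837341), 0.965151846408844)
0 172 ((0.00042790966108441353, 0.000522863119840622), (0.01807742938399315, 0.06369608640670776), 1.5577481985092163)
-0.095 178 ((-0.09370709210634232, 0.0004898086190223694), (0.016632625833153725, 0.06367997825145721), 0.6166667938232422)
0.095 160 ((0.08896879851818085, 0.001268930733203888), (0.06604953110218048, 0.018110213801264763), 83.78736114501953)
0 171 ((-0.0028568077832460403, 0.00021137669682502747), (0.0659513995051384, 0.018695713952183723), 88.30046844482422)
-0.095 136 ((-0.09832790493965149, 0.008119802922010422), (0.054117582738399506, 0.017996689304709435), 83.8365478515625)
[[309.70691629   0.         314.67848535]
 [  0.         309.70691629 198.95818138]
 [  0.           0.           1.        ]] [[ 0.98316104 -0.1827383   0.00104064 -0.42266715]
 [ 0.17711072  0.95145016 -0.25174271 -0.40888794]
 [ 0.04501292  0.24768793  0.96779364 -0.49299251]
 [ 0.          0.          0.          1.        ]]
```

View pics/wrist2.png

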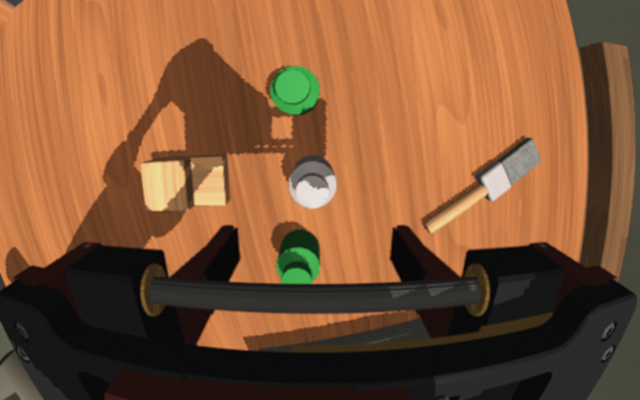

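The wrist view shows the grey weight at about (313,182) between the green ones, with the wedge edge at x≈227 and the brush tip at (428,228). I'll refine the weight centre from this view, then grasp.

Run:
```python
from meas import *
d=np.load("wrist2.npz"); f=d["frame"].astype(int); K,V=d["camera_matrix"],d["view"]
def ray(uv,z):
    v=(np.array(uv)-K[:2,2])/K[0,0]; r=np.hypot(*v); c=np.array([v[0]/r*np.sin(r),-v[1]/r*np.sin(r),-np.cos(r)])
    C=-V[:3,:3].T@V[:3,3]; w=V[:3,:3].T@c; return C+w*(z-C[2])/w[2]
hsv=cv2.cvtColor(d["frame"],cv2.COLOR_BGR2HSV)
m=(hsv[...,1]<70).astype(np.uint8); m[:, :280]=0;m[:,345:]=0;m[:145]=0;m[215:]=0
m=cv2.morphologyEx(m,cv2.MORPH_OPEN,np.ones((3,3),np.uint8)); 
k,l,st,ce=cv2.connectedComponentsWithStats(m); i=1+np.argmax(st[1:,4]); print(st[i],ce[i])
br=((hsv[...,2]>190)&(l==i)).astype(np.uint8); k2,l2,s2,c2=cv2.connectedComponentsWithStats(br); j=1+np.argmax(s2[1:,4]); print("bright",s2[j],c2[j],ray(c2[j],.092))
x,y,w,h=st[i,:4]; print("blob ray z=.06 at left/right edges",ray((x,180),.06),ray((x+w-1,180),.06), "center",ray((x+w/2-.5,180),.06))
print("axis top/bottom: blob top z.06",ray((x+w/2,y),.06),"head bottom z.092",ray((x+w/2,y+h-1),.092))
print("depth cam?",(d["depth"]>0).mean(), "head-depth", np.median(d["depth"][180:192,308:318]))
cv2.imwrite("pics/wc.png",cv2.resize(d["frame"][140:220,270:360],None,fx=6,fy=6,interpolation=cv2.INTER_NEAREST))
```

```text
[ 289  156   48   52 1918] [312.19603754 182.14129301]
bright [289 176  48  32 889] [313.53655793 193.34533183] [0.49695546 0.3671241  0.092     ]
blob ray z=.06 at left/right edges [0.47306485 0.3782252  0.06      ] [0.52095513 0.36929931 0.06      ] center [0.49701367 0.37372247 0.06      ]
axis top/bottom: blob top z.06 [0.50211288 0.39818817 0.06      ] head bottom z.092 [0.49400572 0.35411055 0.092     ]
depth cam? 0.9458359375 head-depth 0.28888214
```

View pics/wc.png

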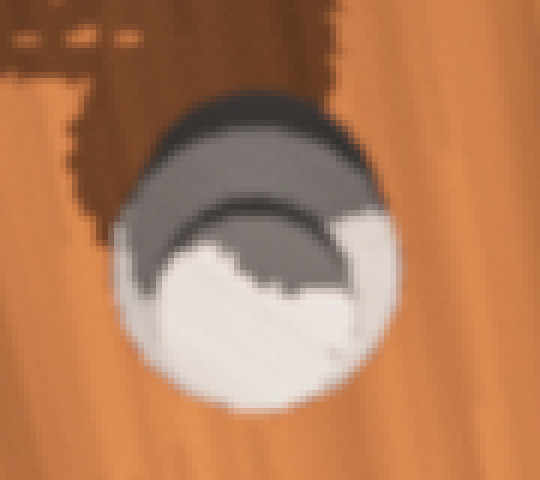

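Head and body-top circles are centred at about (312.5,190) and (312.5,184), so the weight is at (0.497, 0.3685), 1–2 mm from the depth estimate. Grasping it.

Run:
```python
from act import *
W=[.497,.3685]
move_l([*W,.1],.15); move_l([*W,.032],.06); rep("at"); close(); rep("closed")
s=state()
if s["finger_gap"]<.045: print("BAD")
else:
    p=s["ee_pos"]; move_l([p[0],p[1],.08],.08); rep("lift"); move_l([p[0],p[1],.25],.15); rep("up")
    d=get_image("wrist"); cv2.imwrite("pics/w3.png",d["frame"])
```

```text
at t27.01 p [0.4973 0.3687 0.0327] F [ 0.5 -0.   0.2] M [-0.01 -0.05 -0.02] gap 0.0876 ff 0.0 j6 0.765
closed t27.68 p [0.4967 0.3686 0.032 ] F [-2.2 -0.3  1.3] M [-0.02  0.27  0.04] gap 0.0503 ff 30.0 j6 0.765
lift t28.43 p [0.4965 0.3685 0.0797] F [-0.1  0.1 -8.5] M [-0.07 -0.01 -0.03] gap 0.0498 ff 30.0 j6 0.765
up t29.72 p [0.4964 0.3684 0.2484] F [ 0.2 -0.1 -8.6] M [-0.03 -0.07  0.03] gap 0.0501 ff 30.0 j6 0.765
```

View pics/w3.png

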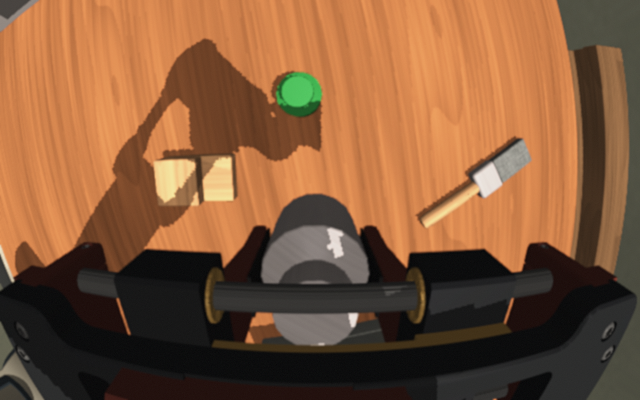

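The weight hangs upright, centred between the pads around (315,290), and the lifted load reads 8.5 N. Moving it over the pan and lowering it until the force fades.

Run:
```python
from act import *
C=hpt([.055,0,0])[:2]; C=C+[0,.0005]; print(C)
o=down(np.radians(-10.4))
move_to([*C,.25],o); move_l([*C,.18],.1); hold(.2); rep("over")
F0=np.mean([state()["ft_force"][2] for _ in range(3)])
for z in np.arange(.172,.1575,-.001):
    move_l([*C,z],.015); fz=state()["ft_force"][2]; print("%.3f %.1f"%(z,fz),end="; ")
    if fz>-1.2: break
hold(.3); rep("down")
d=get_image("side"); cv2.imwrite("pics/s4.png",d["frame"][120:270,230:430].repeat(3,0).repeat(3,1))
```

```text
[ 0.46104431 -0.02870725]
over t32.30 p [ 0.4614 -0.0288  0.1809] F [-0.1 -0.6 -8.7] M [-0.03 -0.11 -0.04] gap 0.0503 ff 30.0 j6 0.046
0.172 -7.4; 0.171 -8.0; 0.170 -8.6; 0.169 -8.2; 0.168 -7.6; 0.167 -6.8; 0.166 -6.4; 0.165 -5.8; 0.164 -4.4; 0.163 -2.4; 0.162 -2.2; 0.161 -0.6; down t36.03 p [ 0.4611 -0.0287  0.1611] F [-0.7  0.1 -0. ] M [-0.02  0.08  0.02] gap 0.0501 ff 30.0 j6 0.046
```

View pics/s4.png

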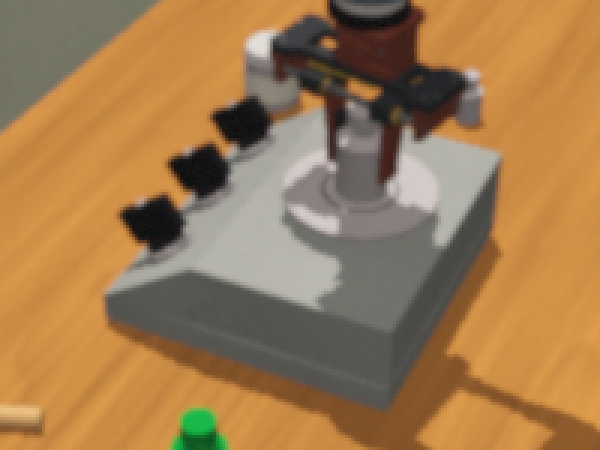

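The weight stands on the pan inside the ring (crop about (358,180)), and all three bars point up the slope. Contact came at a TCP height of 0.168 m as expected, and the load has now transferred. I'll release and retreat.

Run:
```python
from act import *
p=state()["ee_pos"]; gripper_open(); rep("open"); move_l([p[0],p[1],.32],.15); move_to([.35,-.3,.35],down(0)); hold(.3); rep("away")
for n in ("scene","side"):
    d=get_image(n); P=cloud(d)-([.0025,-.0005,-.002] if n=="scene" else [-.0025,.0005,0]); C=hpt([.055,0,0])
    q=P[(np.linalg.norm(P[...,:2]-C[:2],axis=-1)<.05)&(P[...,2]>.2125)]; print(n,len(q),q[:,2].max(),"head-off",np.array(cv2.minEnclosingCircle(q[:,:2].astype(np.float32))[0])-C[:2])
    q=P[(np.linalg.norm(P[...,:2]-C[:2],axis=-1)<.09)&(abs(P[...,2]-.128)<.004)]; print("pan",np.median(q[:,2]),np.array(cv2.minEnclosingCircle(q[:,:2].astype(np.float32))[0])-C[:2])
    s=slope_coords(P)
    for y in (.095,0,-.095):
        b=s[(abs(s[...,0]-y)<.045)&(abs(s[...,1])<.045)&(s[...,2]>.045)&(s[...,2]<.06)][:,:2].astype(np.float32)
        if len(b)>8: print(y,np.round(cv2.minAreaRect(b)[2],1),end=" ")
    cv2.imwrite(f"pics/{n}5.png",d["frame"])
```

```text
open t36.83 p [ 0.461  -0.0287  0.161 ] F [-0.7  0.3  1.1] M [ 0.01 -0.11  0.01] gap 0.0875 ff 0.0 j6 0.046
away t39.48 p [ 0.3505 -0.2994  0.35  ] F [0.3 0.8 0.2] M [-0.04 -0.07  0.04] gap 0.0877 ff 0.0 j6 -0.782
scene 74 0.2236588113627889 head-off [ 0.00094897 -0.00039476]
pan 0.12800435759542586 [-0.00057065 -0.00356485]
0.095 89.7 0 2.0 -0.095 88.8 side 84 0.22527919244282021 head-off [-0.000604    0.00046133]
pan 0.1278866793433552 [0.00393126 0.00169598]
0.095 84.6 0 82.6 -0.095 86.7
```

View pics/scene5.png

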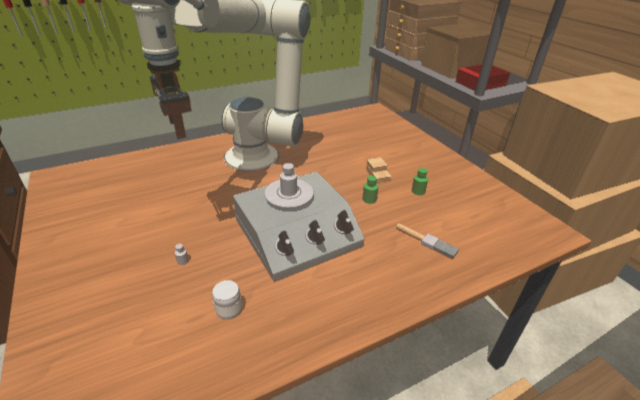

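The weight stands upright on the pan at (289,180), within about 1 mm of its centre, with the pan at z 0.128 as expected. The knobs are up the slope and the bystanders haven't moved. Handing in.

```bash
python3 -c "
from bench import *
print(job_done())"
```

```text
the job is handed in; nothing more can be done
None
```

I turned all three lock knobs to their anticlockwise stops, then set the large weight down gently, upright and about 1 mm from the pan centre, let go and handed the job in; no verdict was returned.

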